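Swap the odd cup in a boxed set

ROBOT

A 6-joint arm with a two-finger parallel gripper is mounted at the origin on the work surface. World frame = base frame: x ahead of the robot, y to its left, z up, the work surface at z = 0. Lengths are in mm, angles in rad, forces in N, time in s.
With the tool pointing down it reaches from about 300 to 850 mm from the base axis. Payload 5.4 kg.
Tool frame: the origin (TCP) lies midway between the tips of the shut fingers; the grasp point (between the pads) lies 19 mm behind it; x points along the fingers, y is the direction in which the jaws open and shut, and the axes are right-handed (so a half turn about x gives the same grasp; the last joint's range is limited). The gripper opens to 85 mm and grips with 20 to 120 N. Pads are 22 mm wide; open, the fingers measure 114 mm over their backs; the gripper's body (76 mm by 85 mm) begins 54 mm behind the grasp point. The pads swing forward as they close: fully open they stand 13 mm farther back than shut.
Start: joints at [-1.457, 0.158, 1.597, -0, 1.386, -0.21], TCP at [182.925, -545.11, 231.299] pointing down, gripper open.
Joint ranges: [-2.91, 2.91], [-0.94, 2.29], [0.18, 2.7], [-1.29, 4.43], [0.17, 2.64], [-3, 3]. Speed limits (rad/s): [2.57, 2.57, 3.14, 3.14, 3.14, 3.14].

INTERFACE

Orientations are given as a rotation vector (axis times angle).
In Python, from cell import bot gives the robot as it stands.
- The arm moves only by the tool move_arm, never from a script. Its arguments are lists of equal length, an entry for each row: "linear": the shift along the tool's x, y, z in m, a list of three; "turn": the turn about the tool's x in degrees; "fingers": the opening, from 0 (shut) to 1 (fully open). A call has 1 to 5 rows; each row shifts and turns the commanded pose from where the row before left it, along the tool's axes as they then stand; what a row does not reach is not made up. A row lasts 1/10 s, in which the tool goes at most 50 mm and 8.59 degrees, less where a joint would pass 70% of its speed; a pose out of reach is approached as far as the arm can. A call with a gripper value outside its range is refused whole. The fingers move at their own pace and stop on an object; "squeeze" is the grip in N (left out, the last holds). Time passes only in rows, so rows that do not move let the fingers close. It gives the time, the measured TCP pose, the force and the opening at its end, in the units of the state.
- bot.read_state(): the state, without advancing time (a new reading comes with each control period).
- bot.get_image(name): name is "side" or "top" or "wrist"; returns the picture (384x512x3 uint8, red, green, blue); there is no depth.
- bot.camera_model(name): a dict with "mtx" (3x3 intrinsics, pixels), "rvec" (rotation vector, rad) and "tvec" (3), from world to camera coordinates, as OpenCV has them. Camera axes: x right, y down, z forward; pixel columns grow to the right and rows downward; lengths in mm; the calibration is good to about 2 mm. A picture is of the moment at which its call begins: read the wrist's pose just before it. camera_model takes no time and is no camera call; for the wrist camera it gives the pose at the moment of the call.
- bot.close_job(): hands the job in, once; it reports no verdict.
The state is a dict: "time": time; "qpos": joint angles; "joint_vel": joint speeds; "joint_efforts": joint torques, N m; "ee_pos": TCP position; "orientation": TCP orientation; "wrist_force": force on the tool from outside, world axes, zero at the start; "moment": the same for the moment, N m; "grip_width": opening from 0.0 (shut) to 1.0 (fully open).
Only numpy, scipy, OpenCV 4.12 (cv2) and the standard library are available. Lean on these libraries where they do the work, as an engineer would, in place of code of your own. Each camera call takes 0.05 s, during which the arm holds its last target. There are 200 camera calls.

TASK

The square wooden tray with four cork pads should hold four matching tall, straight-sided cups, but a low, wide cup has got in. Stand the low cup upright in the empty wooden tray, and stand the matching tall straight cup from the stock board upright on the middle of the cork pad that the low cup left. Set both cups down rather than dropping them, and leave the other three cups of the set where they stand.

Things in the scene. Friction and masses are not known exactly. Their poses are not given: they have to be found in the camera images.
- wrong_mid (a point): the wrong cup, at first on one of the set tray's four cork pads: low and wide, round, pale glazed stoneware, 62 mm across (slightly less at the foot), 46 mm tall, wall 4 mm, open at the top, about 0.14 kg. The point is its centre, half-way up (23 mm above its foot); z points up out of its mouth. A like cup on the stock board is a bystander.
- spare_mid (a point): the right cup, at first on the stock board (flat, pale, 205 mm square, 12 mm thick) with a square cup and a low wide one, 95 mm or more away between centres: tall, straight-sided, round, pale glazed stoneware, 48 mm across, 70 mm tall, wall 4 mm, open at the top, about 0.14 kg. The point is its centre, half-way up (35 mm above its foot); z points up out of its mouth.
- pad: the round cork pad under the wrong cup: 84 mm across, 4 mm thick, top 10 mm above the table. The point is the centre of its underside, z up; x and y run along the set tray's sides. The set tray is fixed, 224 mm square outside, rim 12 mm above the table; its four pads are 104 mm apart, centre to centre.
- oddtray_floor (a point): the empty low wooden tray, fixed on the table to the left or right of the set tray: 162 mm square outside, 150 mm inside, rim 12 mm above the table. The point is the centre of its inner floor, 6 mm above the table; x and y run along its sides, z up.
- mate1_mid (a point): one of the three straight-sided glazed cups that belong in the set (48 mm across, 70 mm tall, upright, solid-bottomed and open at the top); it stays where it is. The point is its centre, 35 mm above its foot; z points up out of its mouth.
- mate2_mid (a point): one of the three straight-sided glazed cups that belong in the set (48 mm across, 70 mm tall, upright, solid-bottomed and open at the top); it stays where it is. The point is its centre, 35 mm above its foot; z points up out of its mouth.
- mate3_mid (a point): one of the three straight-sided glazed cups that belong in the set (48 mm across, 70 mm tall, upright, solid-bottomed and open at the top); it stays where it is. The point is its centre, 35 mm above its foot; z points up out of its mouth.

How it is judged (in metres and radians):
At the end, for the whole second after the job is handed in: Low cup upright (10 degrees) on the floor of the empty tray, within 50 mm of its middle along each side; tall cup upright (10 degrees) within 18 mm of the centre of the pad the low cup left; both at rest; the set's other cups upright, within 20 mm of their starts (x of wrong_mid in the frame of oddtray_floor between -0.05 and 0.05 m and y of wrong_mid in the frame of oddtray_floor between -0.05 and 0.05 m and z of wrong_mid in the frame of oddtray_floor between 0.016 and 0.029 m and angle between each of wrong_mid, spare_mid, mate1_mid, mate2_mid, mate3_mid's own z axis and vertical below 0.17 rad and horizontal distance between spare_mid and pad below 0.018 m and z of spare_mid in the frame of pad between 0.033 and 0.045 m and linear speed of each of wrong, spare below 0.02 m/s and distance of each of mate1_mid, mate2_mid, mate3_mid from where it was at the start of the episode below 0.02 m); the robot touches nothing.
It fails at once if the low wide cup is dropped or thrown (moves faster than 0.7 m/s, a fall of about 25 mm, with no finger on it) (contact force between the fingers and wrong below 0.05 N and linear speed of wrong above 0.7 m/s).
It fails at once if the tall straight cup is dropped or thrown (moves faster than 0.7 m/s, a fall of about 25 mm, with no finger on it) (contact force between the fingers and spare below 0.05 N and linear speed of spare above 0.7 m/s).
It fails at once if another cup of the set is pushed more than 20 mm or tipped beyond 20 degrees (distance of any of mate1_mid, mate2_mid, mate3_mid from where it was at the start of the episode above 0.02 m or angle between any of mate1_mid, mate2_mid, mate3_mid's own z axis and vertical above 0.35 rad).
It also fails if it takes over 59 s, if anything falls off the work surface, if the arm or the gripper's body presses on something with over 40 N, if the wrist force passes 120 N, or if a joint passes its speed limit or range.

## Working session

There is one attempt and no reset: what is moved stays moved. The work goes in short steps, Python scripts to look and compute and a tool call to move; the robot and the scene stay as the last step left them, time stands still between calls to the robot, and variables do not carry over. Pictures are saved under pics/ and viewed, about 8 in all and at most 12, crops included, and the job is handed in when it is done.

Besides the shell and the picture viewer there is one more tool, called after "Call:" by a JSON object that holds its "op" and its "data". move_arm: Moves the arm, as the interface text tells. Its arguments: {"type":"object","properties":{"linear":{"type":"array"},"turn":{"type":"array"},"fingers":{"type":"array"},"squeeze":{"type":"number"}},"required":["linear","turn","fingers"]}

```bash
mkdir -p pics; ls
python3 - <<'E'
from cell import bot
import cv2
for n in ["top","side"]:
    cv2.imwrite(f"pics/{n}0.png",cv2.cvtColor(bot.get_image(n),cv2.COLOR_RGB2BGR))
    m=bot.camera_model(n);print(n,m)
print(bot.read_state())
E
```

```text
pics
top {'mtx': array([[346.91905236,   0.        , 258.84958575],
       [  0.        , 346.91905236, 191.26180341],
       [  0.        ,   0.        ,   1.        ]]), 'rvec': array([ 2.16277848, -2.13174003,  0.16502196]), 'tvec': array([  5.81766506, 540.19914832, 798.69137031])}
side {'mtx': array([[406.91639683,   0.        , 256.3767851 ],
       [  0.        , 406.91639683, 197.5099058 ],
       [  0.        ,   0.        ,   1.        ]]), 'rvec': array([ 0.62015819, -2.4899806 ,  1.4171683 ]), 'tvec': array([498.03211361, 207.74213063, 805.36598376])}
{'time': 0.1, 'qpos': array([-1.45711393e+00,  1.58974754e-01,  1.59811944e+00,  2.84235943e-05,
        1.38620322e+00, -2.10109901e-01]), 'joint_vel': array([-6.30329437e-05, -3.81983250e-03, -2.30733163e-03,  3.30648550e-04,
        2.94821538e-04,  5.23425328e-04]), 'joint_efforts': array([-2.67123096e-04, -3.96988249e+01, -3.32340038e+01, -2.27505261e-04,
        4.09797707e-03, -6.01583764e-06]), 'ee_pos': array([ 182.86407992, -544.57369382,  230.41511284]), 'orientation': array([ 2.04712466,  0.33608819, -2.04689637]), 'wrist_force': array([ 0.12220324,  1.06170393, -0.1549092 ]), 'moment': array([0.00164102, 0.00389344, 0.01218806]), 'grip_width': 1.00206678074862}
```

View pics/top0.png

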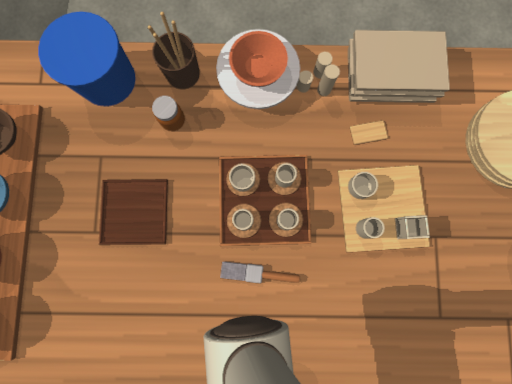

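View pics/side0.png

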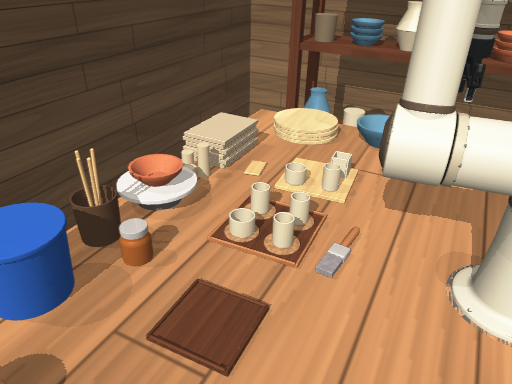

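The top picture shows the low cup at about (242,178) in the set tray, the tall spare at (371,228) on the board, with a low cup at (363,185) and a square one at (413,227). The empty tray is centred near (134,211). The side picture agrees. Next I'll enlarge the top picture to measure.

```bash
cat > h.py <<'E'
import numpy as np, cv2
from cell import bot
def ray(n,px,z,m=None):
    """pixels (N,2) -> world points on plane z"""
    m=m or bot.camera_model(n); R=cv2.Rodrigues(m['rvec'])[0]
    p=cv2.undistortPoints(np.float64(px).reshape(-1,1,2),m['mtx'],None).reshape(-1,2)
    d=np.c_[p,np.ones(len(p))]@R; c=-R.T@m['tvec'].ravel()
    return c+d*((z-c[2])/d[:,2])[:,None]
def proj(n,P,m=None):
    m=m or bot.camera_model(n)
    return cv2.projectPoints(np.float64(P).reshape(-1,1,3),m['rvec'],m['tvec'].ravel(),m['mtx'],None)[0].reshape(-1,2)
E
python3 - <<'E'
from h import *
im=cv2.imread("pics/top0.png")
cv2.imwrite("pics/crop.png",cv2.resize(im[145:260,210:440],None,fx=3.4,fy=3.4,interpolation=cv2.INTER_CUBIC))
np.set_printoptions(precision=1,suppress=True)
print("low",ray("top",[(242,178)],56),"spare",ray("top",[(371.5,228)],82),"boardlow,sq",ray("top",[(363,185)],58),ray("top",[(413,227)],70))
print("mates",ray("top",[(286,174),(243,219),(288,219)],80))
print("tray",ray("top",[(221,157),(308,156),(310,243),(221,244)],12))
print("odd",ray("top",[(102,180),(167,179),(167,244),(101,244)],12))
m=bot.camera_model("top");R=cv2.Rodrigues(m['rvec'])[0];print("cam",-R.T@m['tvec'])
E
```

```text
low [[569.   54.3  56. ]] spare [[ 453.5 -242.4   82. ]] boardlow,sq [[ 556.1 -233.5   58. ]] [[ 457.7 -342.1   70. ]]
mates [[575.5 -48.6  80. ]
 [469.8  48.9  80. ]
 [471.3 -53.4  80. ]]
tray [[ 630.6  110.6   12. ]
 [ 636.6 -110.1   12. ]
 [ 418.1 -113.4   12. ]
 [ 412.7  104.1   12. ]]
odd [[566.8 406.5  12. ]
 [571.9 244.2  12. ]
 [410.8 235.7  12. ]
 [408.6 396.2  12. ]]
cam [416.6  17.5 869.4]
```

View pics/crop.png

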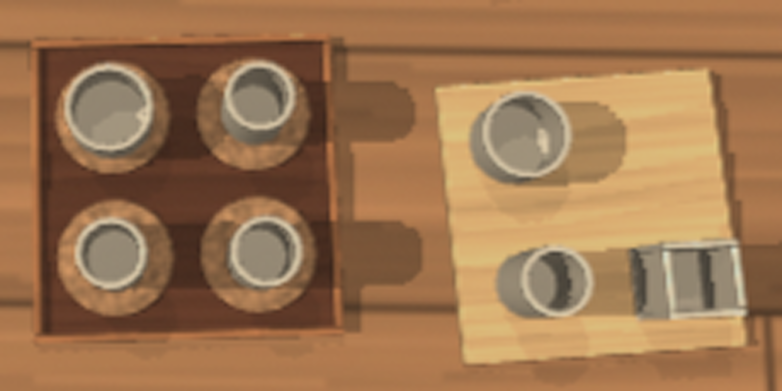

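The crop shows the low cup's rim centred at (109,108), the spare's at (557,281), the mates at (259,96), (112,254) and (266,253), and the square cup at (704,280). The tray corners are (33,40), (330,38), (341,332) and (36,336).

Run:
```python
from h import *
np.set_printoptions(precision=1,suppress=True)
f=lambda p:(np.float64(p)+.5)/3.4-.5+[210,145]
low=ray("top",f([(109,108)]),56);sp=ray("top",f([(557,281)]),82)
mt=ray("top",f([(259,96),(112,254),(266,253)]),80)
c=ray("top",f([(33,40),(330,38),(341,332),(36,336)]),12)
print("low",low,"spare",sp,"board",ray("top",f([(526,136)]),58),ray("top",f([(704,280)]),72));print(mt)
cen=c.mean(0);e=(c[0]-c[1])+(c[3]-c[2]);yaw=np.degrees(np.arctan2(e[1],e[0]))-90
a=np.radians(yaw);Rz=np.array([[np.cos(a),-np.sin(a)],[np.sin(a),np.cos(a)]])
print(c,cen,yaw)
pads=cen[:2]+np.array([(52,52),(52,-52),(-52,52),(-52,-52)])@Rz.T
print("pads tray",pads)
pc=ray("top",f([(112,118),(254,113),(115,257),(258,254)]),10);print("pads px",pc)
s=bot.read_state();print(s['ee_pos'],cv2.Rodrigues(s['orientation'])[0])
w=bot.camera_model("wrist");R=cv2.Rodrigues(w['rvec'])[0];print(w,-R.T@w['tvec'].ravel(),R)
```

```text
low [[572.9  55.1  56. ]] spare [[ 455.2 -246.9   82. ]] board [[ 557.  -236.8   58. ]] [[ 457.8 -349.8   72. ]]
[[578.1 -48.2  80. ]
 [469.   49.9  80. ]
 [471.2 -53.1  80. ]]
[[ 632.   114.8   12. ]
 [ 637.  -106.8   12. ]
 [ 419.8 -113.3   12. ]
 [ 413.9  106.    12. ]] [525.7   0.2  12. ] 1.4175780914962957
pads tray [[576.4  53.5]
 [579.  -50.5]
 [472.4  50.9]
 [475.  -53.1]]
pads px [[574.2  54.8  10. ]
 [579.6 -50.3  10. ]
 [471.5  50.5  10. ]
 [475.2 -53.6  10. ]]
[ 182.9 -544.6  230.4] [[-0.   0.3 -0.9]
 [ 0.  -0.9 -0.3]
 [-1.  -0.  -0. ]]
{'mtx': array([[332.8,   0. , 248.7],
       [  0. , 332.8, 189. ],
       [  0. ,   0. ,   1. ]]), 'rvec': array([-2.3,  1.7,  0.3]), 'tvec': array([-574.2,  -40.3,  380. ])} [ 261.1 -518.7  372.2] [[ 0.3 -0.9 -0. ]
 [-0.9 -0.3  0.3]
 [-0.3 -0.1 -0.9]]
```

Call:
{"op": "move_arm", "data": {"linear": [[0,0,0],[0,0,0],[0,0,0],[0,-0.03,-0.02],[0,-0.04,-0.026]], "turn": [6.2,6.2,6.2,0,0], "fingers": [1,1,1,1,1], "squeeze": 30}}

```text
time: 0.6
ee_pos: [228.5, -475.1, 230.6]
orientation: [-2.219, 0.004, 2.219]
wrist_force: [0.7, -0.3, 0.5]
grip_width: 1.002
```

Call:
{"op": "move_arm", "data": {"linear": [[0,-0.041,-0.0265],[0,-0.041,-0.0265],[0,-0.041,-0.0265],[0,-0.041,-0.0265],[0,-0.041,-0.0265]], "turn": [0,0,0,0,0], "fingers": [1,1,1,1,1]}}

```text
time: 1.1
ee_pos: [362.2, -268.3, 231.0]
orientation: [-2.221, 0.001, 2.221]
wrist_force: [1.0, -0.1, 0.0]
grip_width: 0.998
```

Call:
{"op": "move_arm", "data": {"linear": [[0,-0.041,-0.0265],[0,-0.041,-0.0265],[0,-0.041,-0.0265],[0,-0.041,-0.0265],[0,-0.041,-0.0265]], "turn": [0,0,0,0,0], "fingers": [1,1,1,1,1]}}

```text
time: 1.6
ee_pos: [494.9, -63.3, 231.1]
orientation: [-2.221, 0.001, 2.221]
wrist_force: [1.1, -1.2, 0.2]
grip_width: 0.998
```

Call:
{"op": "move_arm", "data": {"linear": [[0,-0.041,-0.0265],[0,-0.041,-0.0265],[0,-0.038,-0.0265],[0,0,0],[0,0,0]], "turn": [0,0,0,0,0], "fingers": [1,1,1,1,1]}}

```text
time: 2.1
ee_pos: [573.7, 55.3, 230.5]
orientation: [2.219, 0.001, -2.223]
wrist_force: [0.1, 0.2, -0.4]
grip_width: 0.999
```

Run:
```python
from h import *
import json
np.set_printoptions(precision=1,suppress=True)
m=bot.camera_model("wrist");im=bot.get_image("wrist")
s=bot.read_state();print(s['ee_pos'],s['orientation'])
np.savez("w1.npz",**m)
im=cv2.cvtColor(im,cv2.COLOR_RGB2BGR)
for p,col in [((574,55,56),(0,0,255)),((576,53.5,10),(255,0,0))]:
    q=proj("wrist",[p],m)[0];print(q);
    t=np.linspace(0,6.28,60);r=31 if p[2]==56 else 42
    cv2.polylines(im,[proj("wrist",np.c_[p[0]+r*np.cos(t),p[1]+r*np.sin(t),0*t+p[2]],m).round().astype(np.int32)],True,col,1)
cv2.imwrite("pics/w1.png",im)
```

```text
[573.5  54.4 230.7] [-2.2  0.   2.2]
[249.2 165.8]
[250.5 153.6]
```

View pics/w1.png

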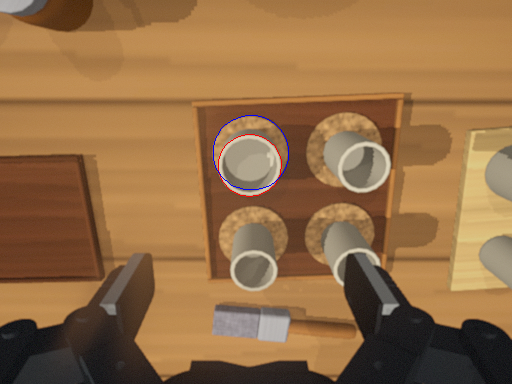

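The projected rim (red) and pad (blue) fit the picture to about 1 px, so the estimates hold and I'll descend on the low cup.

Call:
{"op": "move_arm", "data": {"linear": [[0.04,0,0],[0.04,0,0],[0.04,0,0],[0.04,0,0],[0.03,0,0]], "turn": [0,0,0,0,0], "fingers": [1,1,1,1,1]}}

```text
time: 2.65
ee_pos: [571.9, 53.1, 38.9]
orientation: [-2.217, 0.003, 2.223]
wrist_force: [-0.3, 0.2, -0.5]
grip_width: 1.0
```

Call:
{"op": "move_arm", "data": {"linear": [[0.014,0,0],[0.012,0,0],[0,0,0],[0,0,0],[0,0,0]], "turn": [0,0,0,0,0], "fingers": [1,1,1,0.8,0.7]}}

```text
time: 3.15
ee_pos: [575.6, 54.4, 17.5]
orientation: [-2.225, 0.001, 2.217]
wrist_force: [1.1, 0.1, 0.1]
grip_width: 0.728
```

Call:
{"op": "move_arm", "data": {"linear": [[0,0,0],[0,0,0],[0,0,0],[0,0,0],[0,0,0]], "turn": [0,0,0,0,0], "fingers": [0.6,0.5,0.5,0.5,0.5]}}

```text
time: 3.65
ee_pos: [575.6, 54.4, 17.5]
orientation: [-2.225, 0.001, 2.218]
wrist_force: [-1.8, -1.0, 5.9]
grip_width: 0.73
```

Call:
{"op": "move_arm", "data": {"linear": [[-0.005,0,0],[-0.015,0,0],[-0.03,0,0],[-0.03,0,0],[-0.02,0,0]], "turn": [0,0,0,0,0], "fingers": [0.5,0.5,0.5,0.5,0.5], "squeeze": 40}}

```text
time: 4.15
ee_pos: [575.0, 54.5, 118.8]
orientation: [-2.225, 0.001, 2.217]
wrist_force: [0.3, -0.8, -1.3]
grip_width: 0.723
```

Call:
{"op": "move_arm", "data": {"linear": [[0,-0.015,0.005],[0,-0.03,0.01],[0,-0.035,0.011],[0,-0.035,0.011],[0,-0.035,0.011]], "turn": [0,0,0,0,0], "fingers": [0.5,0.5,0.5,0.5,0.5]}}

```text
time: 4.65
ee_pos: [523.8, 206.6, 114.0]
orientation: [-2.218, 0.001, 2.224]
wrist_force: [0.4, -0.2, -1.9]
grip_width: 0.733
```

Call:
{"op": "move_arm", "data": {"linear": [[0,-0.035,0.011],[0,-0.035,0.011],[0,-0.03,0.01],[0,-0.015,0.004],[0,0,0]], "turn": [0,0,0,0,0], "fingers": [0.5,0.5,0.5,0.5,0.5]}}

```text
time: 5.15
ee_pos: [488.2, 321.5, 114.4]
orientation: [2.218, 0.002, -2.222]
wrist_force: [0.2, -0.1, -1.3]
grip_width: 0.722
```

Run:
```python
from h import *
np.set_printoptions(precision=1,suppress=True)
m=bot.camera_model("wrist");im=cv2.cvtColor(bot.get_image("wrist"),cv2.COLOR_RGB2BGR)
s=bot.read_state();print(s['ee_pos'],s['grip_width'])
np.savez("w2.npz",**m)
c=np.array([489.5,320.6]);print(proj("wrist",[[*c,6],[*c,12]],m))
cv2.circle(im,tuple(int(v) for v in proj("wrist",[[*c,6]],m)[0]),3,(0,0,255),-1)
for P in [(566.8,406.5,12),(571.9,244.2,12),(410.8,235.7,12),(408.6,396.2,12)]:
    cv2.circle(im,tuple(int(v) for v in proj("wrist",[P],m)[0]),3,(255,0,0),-1)
cv2.imwrite("pics/w2.png",im)
```

```text
[489.1 320.1 114.5] 0.7252668619828773
[[250.  185.9]
 [250.  188.3]]
```

View pics/w2.png

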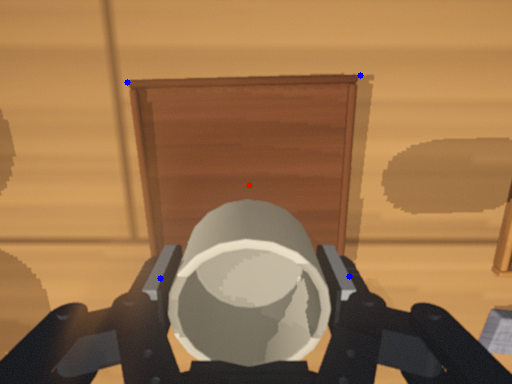

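The tray corners agree with the estimate and the cup hangs upright. The set-down height is TCP z ≈ 13.5.

Call:
{"op": "move_arm", "data": {"linear": [[0.02,0,0],[0.035,0,0],[0.025,0,0],[0.01,0,0],[0,0,0]], "turn": [0,0,0,0,0], "fingers": [0.5,0.5,0.5,0.5,0.5]}}

```text
time: 5.7
ee_pos: [489.1, 318.2, 23.7]
orientation: [-2.217, 0.004, 2.225]
wrist_force: [0.0, -0.2, -1.1]
grip_width: 0.727
```

Call:
{"op": "move_arm", "data": {"linear": [[0.004,0,0],[0.004,0,0],[0.002,0,0],[0,0,0],[0,0,0]], "turn": [0,0,0,0,0], "fingers": [0.5,0.5,0.5,0.5,0.5]}}

```text
time: 6.2
ee_pos: [490.4, 319.8, 15.7]
orientation: [-2.222, 0.001, 2.22]
wrist_force: [-0.5, -0.5, -1.8]
grip_width: 0.724
```

Call:
{"op": "move_arm", "data": {"linear": [[0.001,0,0],[0.001,0,0],[0,0,0],[0,0,0]], "turn": [0,0,0,0], "fingers": [0.5,0.5,0.5,0.5]}}

```text
time: 6.6
ee_pos: [490.3, 319.7, 13.6]
orientation: [-2.221, 0.001, 2.221]
wrist_force: [-1.7, -0.0, 2.2]
grip_width: 0.726
```

Contact felt (+2.2 N), so I'll release and retreat straight up.

Call:
{"op": "move_arm", "data": {"linear": [[0,0,0],[0,0,0],[0,0,0],[0,0,0],[0,0,0]], "turn": [0,0,0,0,0], "fingers": [0.78,0.84,0.9,1,1]}}

```text
time: 7.1
ee_pos: [490.1, 319.7, 13.3]
orientation: [-2.221, 0.001, 2.221]
wrist_force: [0.3, -0.1, 0.1]
grip_width: 0.996
```

Call:
{"op": "move_arm", "data": {"linear": [[-0.01,0,0],[-0.03,0,0],[-0.045,0,0],[-0.045,0,0],[-0.045,0,0]], "turn": [0,0,0,0,0], "fingers": [1,1,1,1,1]}}

```text
time: 7.6
ee_pos: [489.9, 319.6, 190.9]
orientation: [-2.222, 0.001, 2.22]
wrist_force: [0.5, 0.4, 0.1]
grip_width: 0.999
```

Call:
{"op": "move_arm", "data": {"linear": [[-0.003,0.047,0.003],[0,0.047,0.003],[0,0.047,0.003],[0,0.047,0.003],[0,0.047,0.003]], "turn": [0,0,0,0,0], "fingers": [1,1,1,1,1]}}

```text
time: 8.1
ee_pos: [474.7, 83.0, 192.3]
orientation: [-2.223, 0.001, 2.22]
wrist_force: [1.4, 0.3, -0.2]
grip_width: 1.001
```

Call:
{"op": "move_arm", "data": {"linear": [[0,0.047,0.003],[0,0.047,0.003],[0,0.047,0.003],[0,0.047,0.003],[0,0.047,0.003]], "turn": [0,0,0,0,0], "fingers": [1,1,1,1,1]}}

```text
time: 8.6
ee_pos: [459.4, -152.3, 192.4]
orientation: [-2.223, 0.002, 2.22]
wrist_force: [1.3, 0.7, 0.2]
grip_width: 0.999
```

Call:
{"op": "move_arm", "data": {"linear": [[0,0.047,0.003],[0,0.047,0.002],[0,0.003,0],[0,0,0],[0,0,0]], "turn": [0,0,0,0,0], "fingers": [1,1,1,1,1]}}

```text
time: 9.1
ee_pos: [454.8, -246.3, 191.5]
orientation: [-2.221, -0.0, 2.221]
wrist_force: [-0.2, 1.0, -0.0]
grip_width: 1.002
```

Run:
```python
from h import *
np.set_printoptions(precision=1,suppress=True)
m=bot.camera_model("wrist");im=cv2.cvtColor(bot.get_image("wrist"),cv2.COLOR_RGB2BGR)
s=bot.read_state();print(s['ee_pos'],s['grip_width'])
np.savez("w3.npz",**m)
t=np.linspace(0,6.28,60)
for (x,y,r,z) in [(455,-247,24,82),(557,-237,31,58)]:
    cv2.polylines(im,[proj("wrist",np.c_[x+r*np.cos(t),y+r*np.sin(t),0*t+z],m).round().astype(np.int32)],True,(0,0,255),1)
cv2.imwrite("pics/w3.png",im)
cv2.imwrite("pics/top3.png",cv2.cvtColor(bot.get_image("top"),cv2.COLOR_RGB2BGR))
```

```text
[ 454.8 -246.   191.4] 1.0052165480449342
```

View pics/w3.png

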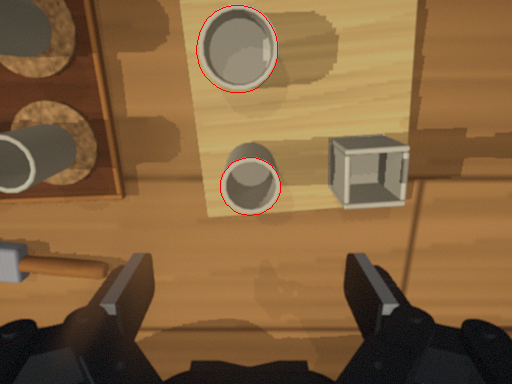

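The circles fit both rims and the fingers clear the square cup, so I'll descend on the spare.

Call:
{"op": "move_arm", "data": {"linear": [[0.04,0,0],[0.04,0,0],[0.04,0,0],[0.03,0,0],[0.013,0,0]], "turn": [0,0,0,0,0], "fingers": [1,1,1,1,1]}}

```text
time: 9.7
ee_pos: [453.1, -244.5, 25.3]
orientation: [-2.215, -0.005, 2.225]
wrist_force: [-0.5, 0.4, -0.4]
grip_width: 1.002
```

Call:
{"op": "move_arm", "data": {"linear": [[0,0,0],[0,0,0],[0,0,0],[0,0,0],[0,0,0]], "turn": [0,0,0,0,0], "fingers": [1,0.9,0.75,0.6,0.5], "squeeze": 30}}

```text
time: 10.2
ee_pos: [455.7, -248.1, 30.0]
orientation: [2.223, -0.003, -2.219]
wrist_force: [-0.7, 1.1, 7.1]
grip_width: 0.549
```

Call:
{"op": "move_arm", "data": {"linear": [[0,0,0],[0,0,0],[0,0,0],[0,0,0],[0,0,0]], "turn": [0,0,0,0,0], "fingers": [0.4,0.35,0.35,0.35,0.35], "squeeze": 40}}

```text
time: 10.7
ee_pos: [455.7, -248.1, 30.0]
orientation: [2.223, -0.003, -2.219]
wrist_force: [-1.3, 1.3, 7.7]
grip_width: 0.552
```

Call:
{"op": "move_arm", "data": {"linear": [[-0.005,0,0],[-0.015,0,0],[-0.035,0,0],[-0.035,0,0],[-0.025,0,0]], "turn": [0,0,0,0,0], "fingers": [0.35,0.35,0.35,0.35,0.35]}}

```text
time: 11.2
ee_pos: [455.1, -247.8, 145.9]
orientation: [2.223, -0.003, -2.219]
wrist_force: [0.7, -0.7, -1.4]
grip_width: 0.547
```

Call:
{"op": "move_arm", "data": {"linear": [[0,-0.015,-0.006],[0,-0.03,-0.012],[0,-0.036,-0.0145],[0,-0.036,-0.0145],[0,-0.036,-0.0145]], "turn": [0,0,0,0,0], "fingers": [0.35,0.35,0.35,0.35,0.35]}}

```text
time: 11.7
ee_pos: [516.5, -93.0, 143.6]
orientation: [-2.221, 0.002, 2.221]
wrist_force: [0.8, 0.3, -1.6]
grip_width: 0.546
```

Call:
{"op": "move_arm", "data": {"linear": [[0,-0.036,-0.0145],[0,-0.036,-0.0145],[0,-0.036,-0.0145],[0,-0.03,-0.011],[0,-0.01,-0.0045]], "turn": [0,0,0,0,0], "fingers": [0.35,0.35,0.35,0.35,0.35]}}

```text
time: 12.2
ee_pos: [575.6, 56.3, 143.3]
orientation: [2.221, 0.003, -2.221]
wrist_force: [0.6, 0.9, -1.4]
grip_width: 0.546
```

Call:
{"op": "move_arm", "data": {"linear": [[0,0,0],[0,0,0]], "turn": [0,0], "fingers": [0.35,0.35]}}

```text
time: 12.4
ee_pos: [575.1, 52.6, 143.2]
orientation: [-2.221, 0.002, 2.222]
wrist_force: [0.1, -0.7, -1.3]
grip_width: 0.548
```

Run:
```python
from h import *
np.set_printoptions(precision=1,suppress=True)
m=bot.camera_model("wrist");im=cv2.cvtColor(bot.get_image("wrist"),cv2.COLOR_RGB2BGR)
s=bot.read_state();print(s['ee_pos'],s['grip_width'])
t=np.linspace(0,6.28,60)
x,y,_=s['ee_pos']
for (x,y,r,z,c) in [(576,53.5,42,10,(255,0,0)),(x,y,24,s['ee_pos'][2]+52,(0,0,255))]:
    cv2.polylines(im,[proj("wrist",np.c_[x+r*np.cos(t),y+r*np.sin(t),0*t+z],m).round().astype(np.int32)],True,c,1)
cv2.imwrite("pics/w4.png",im)
```

```text
[575.   52.3 143.2] 0.5438013201558523
```

View pics/w4.png

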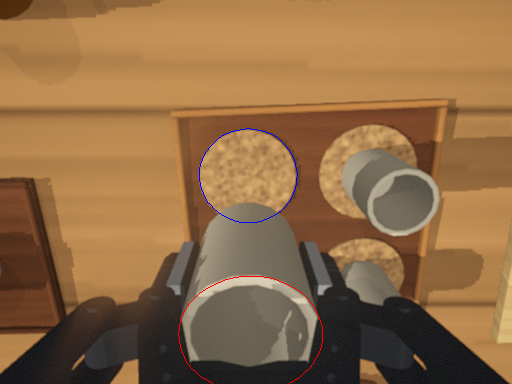

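The empty pad matches the blue circle exactly, and the cup hangs upright and centred within about 2 mm. I'll lower it.

Call:
{"op": "move_arm", "data": {"linear": [[0.015,-0.001,-0.002],[0.03,0,0],[0.03,0,0],[0.02,0,0],[0.009,0,0]], "turn": [0,0,0,0,0], "fingers": [0.35,0.35,0.35,0.35,0.35]}}

```text
time: 12.95
ee_pos: [574.9, 53.9, 35.8]
orientation: [-2.214, 0.002, 2.226]
wrist_force: [-0.8, -0.1, -2.2]
grip_width: 0.548
```

Call:
{"op": "move_arm", "data": {"linear": [[0.004,0,0],[0.003,0,0],[0.001,0,0],[0,0,0],[0,0,0]], "turn": [0,0,0,0,0], "fingers": [0.35,0.35,0.35,0.35,0.35]}}

```text
time: 13.45
ee_pos: [578.1, 54.5, 32.2]
orientation: [-2.223, 0.001, 2.219]
wrist_force: [-0.4, -0.0, -1.4]
grip_width: 0.55
```

Call:
{"op": "move_arm", "data": {"linear": [[0.001,0,0],[0.001,0,0.001],[0.001,0,0],[0,0,0],[0,0,0]], "turn": [0,0,0,0,0], "fingers": [0.35,0.35,0.35,0.35,0.35]}}

```text
time: 13.95
ee_pos: [576.4, 54.6, 28.3]
orientation: [-2.221, 0.001, 2.221]
wrist_force: [0.4, -0.0, -1.4]
grip_width: 0.547
```

Call:
{"op": "move_arm", "data": {"linear": [[0.001,0,0],[0,0,0],[0,0,0]], "turn": [0,0,0], "fingers": [0.35,0.35,0.35]}}

```text
time: 14.25
ee_pos: [576.5, 54.6, 28.1]
orientation: [-2.221, 0.001, 2.221]
wrist_force: [-2.7, 1.3, 5.7]
grip_width: 0.551
```

Contact; releasing.

Call:
{"op": "move_arm", "data": {"linear": [[0,0,0],[0,0,0],[0,0,0],[0,0,0],[0,0,0]], "turn": [0,0,0,0,0], "fingers": [0.6,0.7,0.8,1,1]}}

```text
time: 14.75
ee_pos: [576.4, 54.6, 27.2]
orientation: [-2.221, 0.001, 2.221]
wrist_force: [0.4, -0.1, 0.1]
grip_width: 0.996
```

Call:
{"op": "move_arm", "data": {"linear": [[-0.01,0,0],[-0.03,0,0],[-0.045,0,0],[-0.045,0,0],[-0.045,0,0]], "turn": [0,0,0,0,0], "fingers": [1,1,1,1,1]}}

```text
time: 15.25
ee_pos: [576.2, 54.6, 204.9]
orientation: [-2.222, 0.001, 2.22]
wrist_force: [0.6, 0.0, 0.3]
grip_width: 0.999
```

Call:
{"op": "move_arm", "data": {"linear": [[-0.01,0.04,0.02],[0,0.04,0.03],[0,0.045,0.02],[0,0.045,0.01],[0,0.045,0]], "turn": [0,0,0,0,0], "fingers": [1,1,1,1,1]}}

```text
time: 15.75
ee_pos: [495.1, -161.8, 213.4]
orientation: [-2.222, 0.002, 2.22]
wrist_force: [1.8, -0.4, -0.1]
grip_width: 1.002
```

Call:
{"op": "move_arm", "data": {"linear": [[0,0.04,0],[0,0.045,0],[0,0,0],[0,0,0],[0,0,0]], "turn": [0,0,0,0,0], "fingers": [1,1,1,1,1]}}

```text
time: 16.25
ee_pos: [496.2, -244.4, 212.6]
orientation: [-2.221, -0.0, 2.221]
wrist_force: [0.5, 0.9, 1.0]
grip_width: 0.998
```

Run:
```python
from h import *
im=cv2.cvtColor(bot.get_image("top"),cv2.COLOR_RGB2BGR)
cv2.imwrite("pics/end.png",cv2.resize(im[140:260,90:320],None,fx=3.4,fy=3.4,interpolation=cv2.INTER_CUBIC))
cv2.imwrite("pics/endside.png",cv2.cvtColor(bot.get_image("side"),cv2.COLOR_RGB2BGR))
s=bot.read_state();print(s['ee_pos'],s['time'],s['wrist_force'])
```

```text
[ 496.34843224 -244.02471405  212.46499504] 16.35 [ 0.15268974  0.24617168 -0.03848609]
```

View pics/end.png

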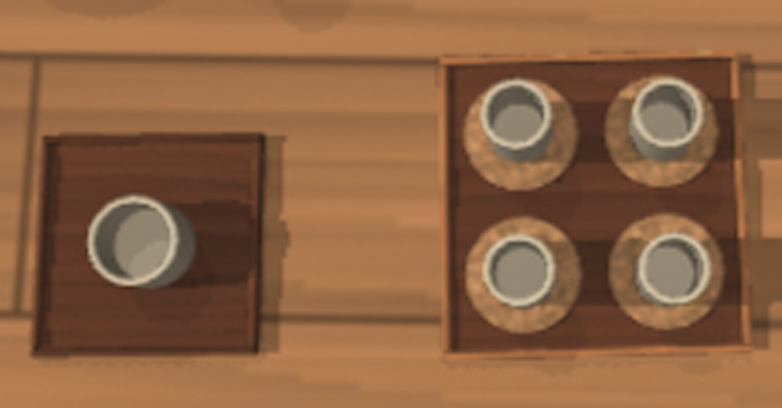

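View pics/endside.png

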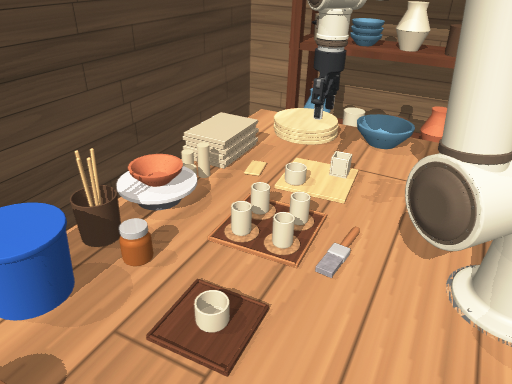

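Both pictures show the low cup upright in the empty tray, rim at crop (133,241). The tall cup stands on the vacated pad, rim at (516,115), and the three mates are unmoved. I'll check the numbers and hand in.

Run:
```python
from h import *
np.set_printoptions(precision=1,suppress=True)
f=lambda p:(np.float64(p)+.5)/3.4-.5+[90,140]
sp=ray("top",f([(516,115)]),80)[0];lo=ray("top",f([(133,241)]),52)[0]
print("spare-pad",sp[:2]-[576,53.5],"low-tray",lo[:2]-[489.5,320.6],"mates",ray("top",f([(667,112),(519,270),(673,268)]),80))
if np.hypot(*(sp[:2]-[576,53.5]))<10: print(bot.close_job())
```

```text
spare-pad [-0.8  1.3] low-tray [-1.7 -1. ] mates [[578.8 -48.2  80. ]
 [469.7  50.5  80. ]
 [472.5 -52.4  80. ]]
the job is handed in; nothing more can be done
None
```

The job is handed in, at about 16.4 s of the 59 s allowed. I moved the low cup to the middle of the empty tray, then stood the tall cup from the stock board on the pad it left. I set both down until I felt contact, then released them and backed straight up.

In the last top picture:
- **Tall cup:** about 1.5 mm from the pad centre (limit 18 mm).
- **Low cup:** about 2 mm from the tray middle (limit 50 mm per side).
- **The other three cups:** within about 1.5 mm of where they were first measured (limit 20 mm).

By eye, all of these cups stood upright in the side picture, and the gripper was clear of everything. No check failed or disagreed.

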